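Refit the peg comb of a plate rack

ROBOT

A 7-joint arm with a two-finger parallel gripper is mounted at the origin on the work surface. World frame = base frame: x ahead of the robot, y to its left, z up, the work surface at z = 0. Lengths are in m, angles in rad, forces in N, time in s.
With the tool pointing down it reaches from about 0.4 to 0.85 m from the base axis. Payload 10.4 kg.
Tool frame: the origin (TCP) lies midway between the tips of the shut fingers; the grasp point (between the pads) lies 19 mm behind it; z points along the fingers, x is the direction in which the jaws open and shut, and the axes are right-handed (so a half turn about z gives the same grasp; the last joint's range is limited). The gripper opens to 87 mm and grips with 3 to 60 N. Pads are 19 mm wide; open, the fingers measure 117 mm over their backs; the gripper's body (75 mm by 190 mm) begins 51 mm behind the grasp point.
Start: joints at [-1.252, 0.332, -0.065, 1.46, 0.022, 1.35, -0.088], TCP at [0.209, 0.589, 0.223] pointing down, gripper open.
Joint ranges: [-2.6, 2.6], [-0.5, 2.12], [-1.47, 1.34], [0.16, 2.42], [-1.27, 4.41], [0.06, 2.06], [-2.6, 2.6]. Speed limits (rad/s): [2.22, 2.22, 2.79, 2.79, 3.14, 3.14, 3.14].

INTERFACE

Orientations are given as a unit quaternion [x, y, z, w].
In Python, from bench import r gives the robot as it stands. The module is installed in compiled form; this text tells all that it offers.
- The arm moves only by the tool play_rows, never from a script. Its argument "commands" is a list of rows, each a list of 7 numbers: the shift along the world's x, y, z in cm, then the turn, a rotation vector about the world's x, y, z in rad, then the finger opening in cm, from 0 to 8.7. A call has 1 to 20 rows; each row shifts and turns the commanded pose from where the row before left it; what a row does not reach is not made up. A row lasts 1/8 s, in which the tool goes at most 62.5 mm and 10.7 degrees, less where a joint would pass 70% of its speed; a pose out of reach is approached as far as the arm can. A call is refused whole if a number of a shift passes 6.25 or a number of a turn 0.188, either way. A call with a gripper value outside its range is refused whole. The fingers move at their own pace and stop on an object; "grip_force" is the grip in N (left out, the last holds). Time passes only in rows, so rows that do not move let the fingers close. It gives the time, the measured TCP pose, the force and the opening at its end, in the units of the state.
- r.read_state(): the state, without advancing time (a new reading comes with each control period).
- r.camera(name): name is "side" or "top"; returns a dict with "img" (384x512x3 uint8, red, green, blue), "K" (3x3 intrinsics, pixels), "camera_from_world" (4x4, takes a point from world to camera coordinates). Camera axes: x right, y down, z forward; pixel columns grow to the right and rows downward; lengths in m; the calibration is good to about 2 mm. A picture is of the moment at which its call begins. There is no depth.
- r.close_job(): hands the job in, once; it reports no verdict.
The state is a dict: "time": time; "joint_positions": joint angles; "joint_vel": joint speeds; "joint_torque": joint torques, N m; "ee_pos": TCP position; "eef_rot": TCP orientation; "ft_force": force on the tool from outside, world axes, zero at the start; "torque": the same for the moment, N m; "width": finger opening in m.
Only numpy, scipy, OpenCV 4.12 (cv2) and the standard library are available. Lean on these libraries where they do the work, as an engineer would, in place of code of your own. Each camera call takes 0.05 s, during which the arm holds its last target. There are 200 camera calls.

TASK

Put the wooden peg comb back into the plate rack: feel for the place where all five teeth drop into the five slots of the rack's slotted strip at once, keep hold of the comb until it is fully home with its spine flush on the strip, then let go. Work gently, without ramming or dropping the comb, and leave the mug, the jar and the glass dish where they are.

Things in the scene. Friction and masses are not known exactly. Their poses are not given: they have to be found in the camera images.
- comb: Loose light-wood comb, about 0.16 kg, standing on its teeth. Origin: mid-row at the tooth tips; z up, y along the row; same after a half turn. Five flat teeth at y = -60, -30, 0, 30, 60 mm, each 14 (x) by 5 (y) mm, 20 mm long. Spine above them 18 (x) by 150 (y) mm, z 20 to 34. Four upright pegs, 8 mm thick, on the spine at y = +-42 and +-66, z 34 to 64. Home: see rack_mid.
- comb_grip (a point): Centre of the comb's grip block, on top in the middle of the spine, 54 mm above the comb's origin. Hold the comb here: the block is 22 mm thick along the comb's x (the way to pinch it), 44 mm along y, and spans 34 to 74 mm above the tooth tips.
- rack: Fixed low wooden tray 130 (x) by 276 (y) mm; origin at the centre of its underside, z up. Floor 10 mm thick, rim 12 to 14 mm wide, up to z = 28. On the floor, centred in x and along y, lies a slotted strip 40 (x) by 192 (y) mm, top at z = 34, with five through slots 30 mm apart like the teeth, each 19 (x) by 7 (y) mm. Pressing the comb on it with over 30 N is too much.
- rack_mid (a point): Rack's centre at the strip's top, 34 mm above its origin. The strip is clamped fast, but its middle slot lies 4 to 28 mm to the +y side of here (rack's y): not measured, find it by looking or by sliding the teeth along the top under a light push until they catch. Home: comb's row along the strip, either way round, tooth tips 20 mm below this height, spine on the strip.
- mug: White mug, 76 mm wide, 85 mm high, origin at the centre of its underside; leave alone.
- jar: Glass jar with a steel cap, 66 mm wide, 95 mm high, origin at the centre of its underside; leave alone.
- dish: Low round glass dish, 110 mm wide, 35 mm high, origin at the centre of its underside; leave alone.
There are look-alikes about, which are no part of the job. Of the things that look like the comb, take the one that is farthest to the robot's left at the start.

How it is judged:
On the way, in this order (a step that is already met when the one before it is completed fails the run):
1. the comb is picked up, held at least 45 mm above the table (height (world z) of comb above 0.045 m and contact force between the fingers and comb above 0.5 N), for 0.2 s.
2. the comb is fully home in the strip while still held (x of comb in the frame of rack between -0.005 and 0.005 m and y of comb in the frame of rack between 0.001 and 0.031 m and z of comb in the frame of rack between 0.011 and 0.017 m and angle between comb's own z axis and vertical below 0.05 rad and angle between the y axis of comb and the y axis of rack, either way round below 0.08 rad and contact force between the fingers and comb above 0.5 N), for 0.1 s.
At the end, for the whole second after the job is handed in: The comb stands at rest, released, with all five teeth in the slots: origin 11 to 17 mm above the rack's origin, within 5 mm of its centre line in x and 1 to 31 mm to the +y side of its centre, upright within 0.05 rad, parallel to the strip within 0.08 rad (x of comb in the frame of rack between -0.005 and 0.005 m and y of comb in the frame of rack between 0.001 and 0.031 m and z of comb in the frame of rack between 0.011 and 0.017 m and angle between comb's own z axis and vertical below 0.05 rad and angle between the y axis of comb and the y axis of rack, either way round below 0.08 rad and linear speed of comb below 0.01 m/s and contact force between the fingers and comb below 0.1 N); the robot touches nothing.
It fails at once if the comb is pressed or knocked on the rack with more than 30 N (contact force between comb and rack above 30 N).
It fails at once if the mug is moved by more than 20 mm (distance of mug from where it was at the start of the episode above 0.02 m).
It fails at once if the jar is moved by more than 20 mm (distance of jar from where it was at the start of the episode above 0.02 m).
It fails at once if the dish is moved by more than 20 mm (distance of dish from where it was at the start of the episode above 0.02 m).
It also fails if it takes over 46 s, if anything falls off the work surface, if the arm or the gripper's body presses on something with over 40 N, if the wrist force passes 120 N, or if a joint passes its speed limit or range.

## Working session

There is one attempt and no reset: what is moved stays moved. The work goes in short steps, Python scripts to look and compute and a tool call to move; the robot and the scene stay as the last step left them, time stands still between calls to the robot, and variables do not carry over. Pictures are saved under pics/ and viewed, about 8 in all and at most 12, crops included, and the job is handed in when it is done.

Besides the shell and the picture viewer there is one more tool, called as name(argument=value, ...) on one line, values as JSON. play_rows: Moves the arm, as the interface text tells. Its arguments: {"type":"object","properties":{"commands":{"type":"array","items":{"type":"array","items":{"type":"number"}}},"grip_force":{"type":"number"}},"required":["commands"]}

```bash
mkdir -p pics; cat > h.py <<'E'
import numpy as np, cv2
from bench import r
def shot(n,f):
    c=r.camera(n); cv2.imwrite(f,c["img"][:,:,::-1]); np.savez(f[:-4]+".npz",**c); return c
def load(f): return np.load(f)
def ray(c,u,v,z):
    K=c["K"];T=c["camera_from_world"];R=T[:3,:3];t=T[:3,3]
    o=-R.T@t; d=R.T@np.linalg.inv(K)@np.array([u,v,1.]); s=(z-o[2])/d[2]; return o+s*d
def proj(c,p):
    q=c["K"]@(c["camera_from_world"][:3,:3]@np.array(p)+c["camera_from_world"][:3,3]); return q[:2]/q[2]
E
python3 - <<'E'
from h import *
for n in("top","side"):
    c=shot(n,f"pics/{n}0.png"); T=c["camera_from_world"]; print(n,-T[:3,:3].T@T[:3,3],T[2,:3],c["K"][0,0])
print(r.read_state())
a=cv2.imread("pics/top0.png");b=cv2.imread("pics/side0.png")
cv2.imwrite("pics/t0.png",cv2.resize(a,(800,600),interpolation=cv2.INTER_CUBIC));cv2.imwrite("pics/s0.png",cv2.resize(b,(800,600),interpolation=cv2.INTER_CUBIC))
E
```

```text
top [0.45123058 0.02055357 1.04492013] [ 0.09912053 -0.0058265  -0.99505838] 392.6378065587238
side [ 0.20458469 -0.60103854  0.56342689] [ 0.40600455  0.70794645 -0.57790322] 368.84361388412066
{'time': 0.1, 'joint_positions': array([-1.25158473,  0.33280624, -0.06468115,  1.46087552,  0.02162874,
        1.34989208, -0.08850944]), 'joint_vel': array([-0.00085003, -0.0017244 ,  0.0011644 , -0.00080657, -0.00056113,
       -0.00166621, -0.00023294]), 'joint_torque': array([ 5.31198857e-04, -6.24545145e+01,  2.39268620e-02, -3.90721893e+01,
       -6.14908431e-02,  3.63132334e-02,  2.76507529e-05]), 'ee_pos': array([0.20940222, 0.58850324, 0.22182629]), 'eef_rot': array([ 8.17066445e-01,  5.76543157e-01, -4.96943380e-04,  4.07376974e-04]), 'ft_force': array([ 0.59118206, -0.84901943,  0.30263978]), 'torque': array([ 0.00738657,  0.04370451, -0.05675463]), 'width': 0.08706015754725756}
```

View pics/t0.png

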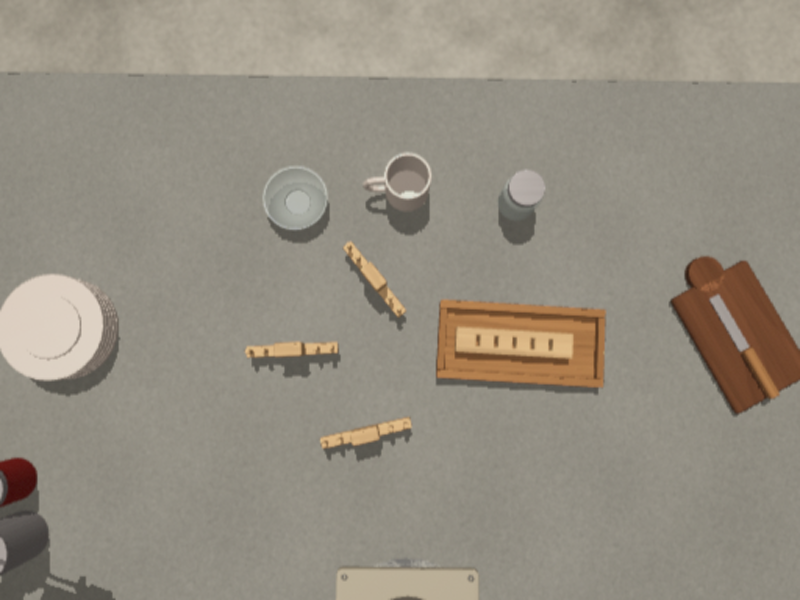

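View pics/s0.png

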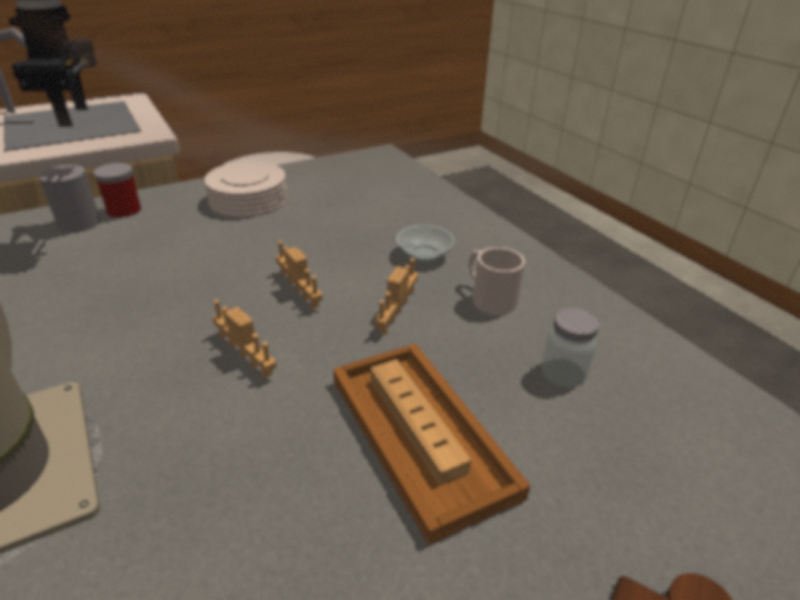

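The top view shows three combs. The leftmost one (target) is at about (292,350) in the 800-px picture. The rack is at (522,343), with its five dark slots at x≈478–551. The dish, mug and jar stand further away from the robot, at the top of the picture. Next I'll measure.

```bash
python3 - <<'E'
from h import *
c=load("pics/top0.npz"); im=c["img"]; hsv=cv2.cvtColor(im,cv2.COLOR_RGB2HSV)
m=((hsv[:,:,0]<25)&(hsv[:,:,1]>90)&(hsv[:,:,2]>90)).astype(np.uint8)
cs,_=cv2.findContours(m,cv2.RETR_EXTERNAL,cv2.CHAIN_APPROX_NONE)
for k in cs:
    if cv2.contourArea(k)<150: continue
    q=cv2.minAreaRect(k); b=cv2.boxPoints(q); z=.028 if cv2.contourArea(k)>3000 else .05
    w=np.array([ray(c,*p,z)[:2] for p in b]); print(cv2.contourArea(k),np.round(q[0],1),z,"ctr",w.mean(0).round(4),w.round(4).tolist())
# slots: dark blobs inside strip
g=cv2.cvtColor(im,cv2.COLOR_RGB2GRAY); x0,x1,y0,y1=285,372,205,235
roi=cv2.resize(g[y0:y1,x0:x1],None,fx=8,fy=8,interpolation=cv2.INTER_CUBIC)
d=(roi<95).astype(np.uint8); n,l,s,ce=cv2.connectedComponentsWithStats(d)
for i in range(1,n):
    if 150<s[i,4]<6000:
        u,v=(ce[i]+.5)/8-.5+[x0,y0]; print("slot",s[i,4],round(u,2),round(v,2),ray(c,u,v,.034).round(4))
A=cv2.resize(im[195:250,275:395],None,fx=6.6,fy=5.4,interpolation=cv2.INTER_CUBIC)[:290]
A=cv2.resize(im[185:255,275:395],(780,455)); 
B=cv2.resize(im[212:244,150:225],(780,333))[:145]
cs1=cv2.resize(im[210:245,150:225],(600,280)); P=np.zeros((600,800,3),np.uint8); P[:300,:514]=cv2.resize(im[185:255,275:395],(514,300)); P[310:590,:600]=cs1
cv2.imwrite("pics/crop1.png",P[:,:,::-1])
E
```

```text
407.5 [234.2 277.9] 0.05 ctr [0.3326 0.0673] [[0.327, 0.1407], [0.3619, 0.0002], [0.3381, -0.0059], [0.3035, 0.1344]]
358.0 [186.  223.2] 0.05 ctr [0.4668 0.1913] [[0.4716, 0.2655], [0.4833, 0.1193], [0.4621, 0.1174], [0.4504, 0.2632]]
5196.5 [333.2 219.5] 0.028 ctr [ 0.4819 -0.1849] [[0.4237, -0.0428], [0.5533, -0.0498], [0.5401, -0.3288], [0.4106, -0.3183]]
4511.0 [471.2 209. ] 0.028 ctr [ 0.5149 -0.544 ] [[0.5918, -0.4193], [0.6655, -0.5451], [0.4364, -0.6678], [0.3659, -0.5438]]
358.5 [239.7 178.1] 0.05 ctr [0.5837 0.0584] [[0.6327, 0.1131], [0.6471, 0.0959], [0.5346, 0.0038], [0.5204, 0.0209]]
slot 178 305.48 216.33 [ 0.4886 -0.1122  0.034 ]
slot 243 317.1 217.5 [ 0.486  -0.1422  0.034 ]
slot 182 328.55 218.07 [ 0.4849 -0.1717  0.034 ]
```

View pics/crop1.png

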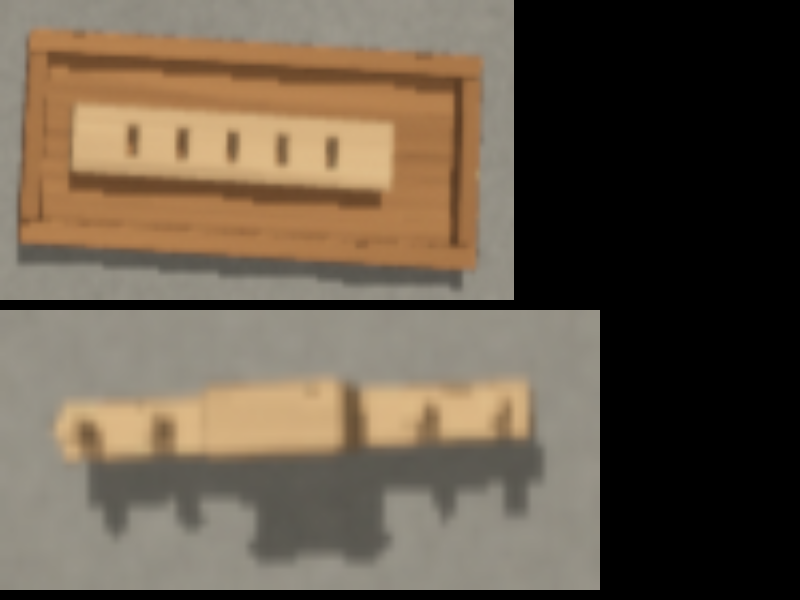

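```bash
python3 - <<'E'
from h import *
c=load("pics/top0.npz")
f=lambda x,y,u0,v0,s:(u0+(x+.5)/s-.5,v0+(y+.5)/s-.5)
S=np.array([ray(c,*f(x,y,275,185,4.285),.034)[:2] for x,y in [(133,140),(183,143),(232.5,146.5),(282,150),(332,153)]])
print("slots",S.round(4).tolist(),S.mean(0)); d=S[0]-S[-1]; print("yaw row",np.degrees(np.arctan2(-d[0],d[1])),np.linalg.norm(d))
for x,y in [(205,388),(343,380),(343,452),(205,457)]: print("blk",ray(c,*f(x,y-310,150,210,8),.074).round(4))
for x,y in [(62,403),(62,460),(530,380),(530,440)]: print("spine",ray(c,*f(x,y-310,150,210,8),.034).round(4))
for z in(.028,):
  for p in [(30,30),(483,57),(474,268),(20,242)]: print("rack",ray(c,*f(*p,275,185,4.285),z).round(4))
from scipy.spatial.transform import Rotation as R
q=R.from_quat(r.read_state()["eef_rot"]).as_matrix(); print(q.round(3))
E
```

```text
slots [[0.4862, -0.1127], [0.4848, -0.1427], [0.4831, -0.1725], [0.4813, -0.2022], [0.4799, -0.2323]] [ 0.48305061 -0.17248444]
yaw row -2.97544755744505 0.1197564408324609
blk [0.4756 0.2143 0.074 ]
blk [0.4786 0.1719 0.074 ]
blk [0.4565 0.1713 0.074 ]
blk [0.4544 0.2136 0.074 ]
spine [0.4712 0.2679 0.034 ]
spine [0.453  0.2672 0.034 ]
spine [0.4805 0.1182 0.034 ]
spine [0.4613 0.1178 0.034 ]
rack [ 0.5523 -0.0508  0.028 ]
rack [ 0.5395 -0.3264  0.028 ]
rack [ 0.4123 -0.3184  0.028 ]
rack [ 0.4244 -0.0456  0.028 ]
[[ 0.335  0.942 -0.   ]
 [ 0.942 -0.335 -0.001]
 [-0.001  0.    -1.   ]]
```

play_rows(commands=[[2.6, -3.95, 0, 0, 0, -0.117, 8.7], [2.6, -3.95, 0, 0, 0, -0.117, 8.7], [2.6, -3.95, 0, 0, 0, -0.117, 8.7], [2.6, -3.95, 0, 0, 0, -0.117, 8.0], [2.6, -3.95, 0, 0, 0, -0.117, 7], [2.6, -3.95, -0.5, 0, 0, -0.117, 6], [2.6, -3.95, -1, 0, 0, -0.117, 6], [2.6, -3.95, -1.5, 0, 0, -0.117, 6], [2.6, -3.95, -1.5, 0, 0, -0.117, 6], [2.3, -4.0, -1.5, 0, 0, -0.115, 6], [0, 0, 0, 0, 0, 0, 6], [0, 0, 0, 0, 0, 0, 6]], grip_force=30)

```text
time: 1.6
ee_pos: [0.4661, 0.1939, 0.1625]
eef_rot: [1.0, 0.031, -0.0, -0.0]
ft_force: [-0.4, -0.0, 0.7]
width: 0.0599
```

```bash
cat >> h.py <<'E'
from scipy.spatial.transform import Rotation as R
def st():
    s=r.read_state(); q=R.from_quat(s["eef_rot"]).as_matrix()
    print("t",round(s["time"],2),"p",s["ee_pos"].round(4),"xang",np.degrees(np.arctan2(q[1,0],q[0,0])).round(2),"z",q[:,2].round(4),"F",s["ft_force"].round(2),"M",s["torque"].round(2),"w",round(s["width"],4))
    return s
E
python3 - <<'E'
from h import *
st(); c=shot("side","pics/s1.png")
u,v=np.round(proj(c,(.4665,.193,.08))).astype(int); print(u,v)
cv2.imwrite("pics/s1c.png",cv2.resize(c["img"][max(0,v-75):v+75,max(0,u-100):u+100,::-1],(800,600),interpolation=cv2.INTER_CUBIC))
E
```

```text
t 1.6 p [0.4661 0.1939 0.1625] xang 3.56 z [-4.e-04  1.e-04 -1.e+00] F [-0.35 -0.01  0.69] M [-0.03  0.07 -0.  ] w 0.0599
188 160
```

View pics/s1c.png

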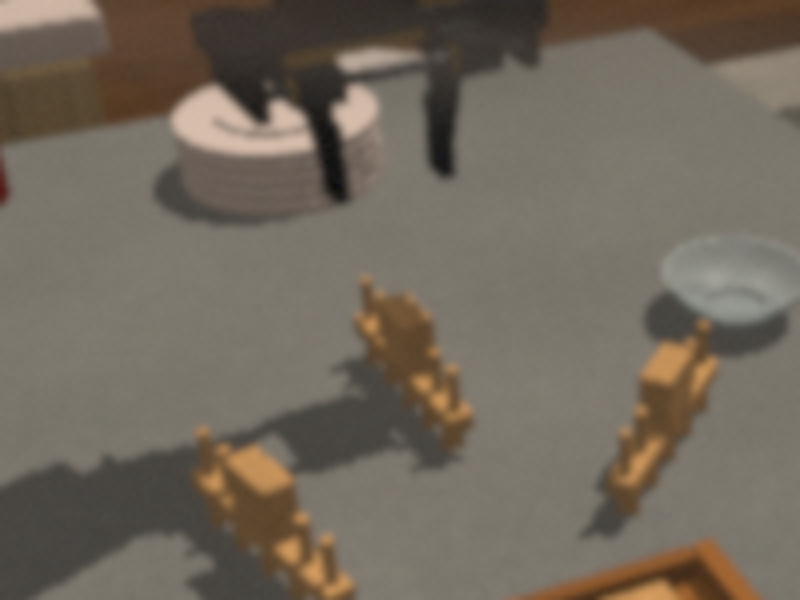

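The open fingers sit above the target comb (crop ~(400,340)), and the jaws are lined up across its grip block. I'll go down and grip.

play_rows(commands=[[0, -0.1, -2.5, 0, 0, 0, 6], [0, 0, -2.5, 0, 0, 0, 6], [0, 0, -2.5, 0, 0, 0, 6], [0, 0, -2.5, 0, 0, 0, 6], [0, 0, -1.5, 0, 0, 0, 6], [0, 0, -1, 0, 0, 0, 6], [0, 0, 0, 0, 0, 0, 4], [0, 0, 0, 0, 0, 0, 3], [0, 0, 0, 0, 0, 0, 2.4], [0, 0, 0, 0, 0, 0, 1.8], [0, 0, 0, 0, 0, 0, 1.4], [0, 0, 0, 0, 0, 0, 1]], grip_force=30)

```text
time: 3.15
ee_pos: [0.4667, 0.1924, 0.0378]
eef_rot: [1.0, 0.03, 0.0, -0.0]
ft_force: [0.1, -0.2, 3.1]
width: 0.0221
```

```bash
python3 -c "
from h import *
st()"
```

```text
t 3.15 p [0.4667 0.1924 0.0378] xang 3.49 z [ 4.e-04  3.e-04 -1.e+00] F [ 0.11 -0.19  3.12] M [-0.13  0.11 -0.02] w 0.0221
```

play_rows(commands=[[0, 0, 1, 0, 0, 0, 1], [0, 0, 2, 0, 0, 0, 1], [0, 0, 3, 0, 0, 0, 1], [0, 0, 3, 0, 0, 0, 1], [0, 0, 0, 0, 0, 0, 1], [0, 0, 0, 0, 0, 0, 1], [0.1, -2, 0, 0, 0, -0.01, 1], [0.2, -4, 0, 0, 0, -0.01, 1], [0.2, -5, 0, 0, 0, -0.01, 1], [0.2, -5, 0, 0, 0, -0.015, 1], [0.2, -5, 0, 0, 0, -0.015, 1], [0.2, -5, 0, 0, 0, -0.015, 1], [0.2, -5, 0, 0, 0, -0.015, 1], [0.2, -3.5, 0, 0, 0, -0.01, 1], [0.1, -2, 0, 0, 0, -0.01, 1], [0, 0, 0, 0, 0, 0, 1], [0, 0, -1, 0, 0, 0, 1], [0, 0, -1, 0, 0, 0, 1], [0, 0, 0, 0, 0, 0, 1], [0, 0, 0, 0, 0, 0, 1]])

```text
time: 5.65
ee_pos: [0.4825, -0.1724, 0.1076]
eef_rot: [1.0, -0.024, 0.0, 0.0]
ft_force: [0.2, -0.2, -1.6]
width: 0.0221
```

```bash
python3 - <<'E'
from h import *
st(); c=shot("side","pics/s2.png")
u,v=np.round(proj(c,(.483,-.172,.07))).astype(int); print(u,v)
cv2.imwrite("pics/s2c.png",cv2.resize(c["img"][v-75:v+75,u-100:u+100,::-1],(800,600),interpolation=cv2.INTER_CUBIC))
E
```

```text
t 5.65 p [ 0.4825 -0.1724  0.1076] xang -2.78 z [-0. -0. -1.] F [ 0.18 -0.24 -1.57] M [-0.11  0.06 -0.02] w 0.0221
266 249
```

View pics/s2c.png

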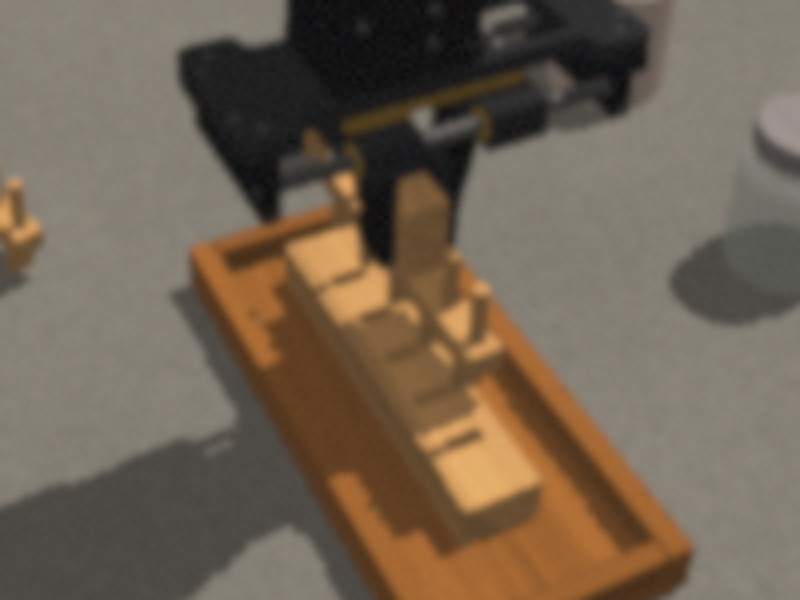

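The comb is held upright above the strip. I can see the slots at crop (350,278)…(463,440) and the near end of the spine at (463,372)–(502,347). I'll check this against the side camera.

```bash
python3 - <<'E'
from h import *
c=load("pics/s2.npz")
f=lambda x,y:(166+(x+.5)/4-.5,174+(y+.5)/4-.5)
for p in [(349,278),(377,316),(408,351),(438,397),(462,440)]: print("slot",ray(c,*f(*p),.034).round(4))
for p in [(468,367),(502,345)]: print("end",ray(c,*f(*p),.1038).round(4))
y=np.array([.048,.9988]);y/=np.linalg.norm(y)
for k in(2,1,0,-1,-2): w=np.array([.483,-.1725])+y*.03*k; u,v=proj(c,(*w,.034)); print("predslot crop",round((u-166)*4),round((v-174)*4))
for s in(-.009,.009):
  w=np.array([.4825,-.1724])-y*.075+s*np.array([y[1],-y[0]]); u,v=proj(c,(*w,.1038)); print("pred end crop",round((u-166)*4),round((v-174)*4))
E
```

```text
slot [ 0.4873 -0.113   0.034 ]
slot [ 0.4862 -0.1439  0.034 ]
slot [ 0.4876 -0.172   0.034 ]
slot [ 0.4847 -0.2043  0.034 ]
slot [ 0.4805 -0.2318  0.034 ]
end [ 0.4678 -0.2485  0.1038]
end [ 0.4876 -0.2446  0.1038]
predslot crop 345 277
predslot crop 371 314
predslot crop 399 353
predslot crop 429 395
predslot crop 460 440
pred end crop 469 361
pred end crop 505 348
```

play_rows(commands=[[0.1, 0, -0.8, 0, 0, 0, 1], [0, 0, -1, 0, 0, 0, 1], [0, 0, -0.8, 0, 0, 0, 1], [0, 0, -0.4, 0, 0, 0, 1], [0, 0, -0.2, 0, 0, 0, 1], [0, 0, -0.1, 0, 0, 0, 1], [0, 0, -0.1, 0, 0, 0, 1], [0, 0, -0.1, 0, 0, 0, 1], [0, 0, -0.1, 0, 0, 0, 1], [0, 0, 0, 0, 0, 0, 1]])

```text
time: 6.95
ee_pos: [0.4834, -0.1726, 0.0715]
eef_rot: [1.0, -0.024, -0.0, -0.0]
ft_force: [-0.5, 0.4, -1.4]
width: 0.0219
```

```bash
python3 -c "
from h import *
st()"
```

```text
t 6.95 p [ 0.4834 -0.1726  0.0715] xang -2.81 z [-0.  0. -1.] F [-0.54  0.37 -1.41] M [-0.09  0.08  0.03] w 0.0219
```

play_rows(commands=[[0, 0, -0.05, 0, 0, 0, 1], [0, 0, -0.05, 0, 0, 0, 1], [0, 0, 0, 0, 0, 0, 1]])

```text
time: 7.32
ee_pos: [0.4835, -0.1726, 0.0705]
eef_rot: [1.0, -0.024, 0.0, -0.0]
ft_force: [0.2, 0.8, -1.8]
width: 0.0219
```

play_rows(commands=[[0, 0, -0.05, 0, 0, 0, 1], [0, 0, -0.05, 0, 0, 0, 1], [0, 0, 0, 0, 0, 0, 1]])

```text
time: 7.7
ee_pos: [0.4834, -0.1726, 0.0695]
eef_rot: [1.0, -0.024, -0.0, -0.0]
ft_force: [0.4, -0.7, -1.9]
width: 0.0221
```

No load with the tips about 2 mm below the strip top, so the teeth are entering the slots. I'll keep going slowly.

play_rows(commands=[[0, 0, -0.1, 0, 0, 0, 1], [0, 0, -0.1, 0, 0, 0, 1], [0, 0, -0.1, 0, 0, 0, 1], [0, 0, -0.1, 0, 0, 0, 1], [0, 0, 0, 0, 0, 0, 1]])

```text
time: 8.32
ee_pos: [0.4834, -0.1726, 0.0655]
eef_rot: [1.0, -0.024, -0.0, -0.0]
ft_force: [0.9, -0.2, -3.2]
width: 0.0216
```

play_rows(commands=[[0, 0, -0.1, 0, 0, 0, 1], [0, 0, -0.1, 0, 0, 0, 1], [0, 0, 0, 0, 0, 0, 1]])

```text
time: 8.7
ee_pos: [0.4834, -0.1726, 0.0635]
eef_rot: [1.0, -0.025, -0.0, -0.0]
ft_force: [0.2, 0.2, -2.2]
width: 0.022
```

play_rows(commands=[[0, 0, -0.15, 0, 0, 0, 1], [0, 0, -0.15, 0, 0, 0, 1], [0, 0, -0.15, 0, 0, 0, 1], [0, 0, -0.15, 0, 0, 0, 1], [0, 0, -0.1, 0, 0, 0, 1], [0, 0, -0.1, 0, 0, 0, 1], [0, 0, -0.1, 0, 0, 0, 1], [0, 0, -0.1, 0, 0, 0, 1], [0, 0, 0, 0, 0, 0, 1]])

```text
time: 9.82
ee_pos: [0.4834, -0.1726, 0.0535]
eef_rot: [1.0, -0.024, -0.0, -0.0]
ft_force: [0.5, 0.7, -2.7]
width: 0.0219
```

```bash
python3 - <<'E'
from h import *
st(); c=shot("side","pics/s3.png")
u,v=np.round(proj(c,(.483,-.172,.05))).astype(int); print(u,v)
cv2.imwrite("pics/s3c.png",cv2.resize(c["img"][v-75:v+75,u-100:u+100,::-1],(800,600),interpolation=cv2.INTER_CUBIC))
E
```

```text
t 9.82 p [ 0.4834 -0.1726  0.0535] xang -2.81 z [-1.e-04  0.e+00 -1.e+00] F [ 0.52  0.68 -2.74] M [-0.09  0.09 -0.03] w 0.0219
266 256
```

View pics/s3c.png

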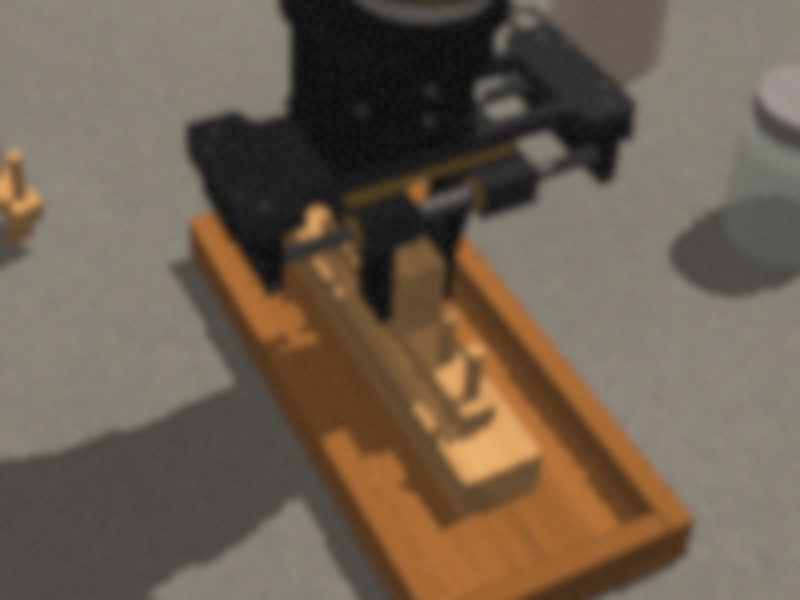

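The comb's teeth are in the slots and no slots are left exposed. The spine's near end, at crop (470,425), is nearly on the strip. I'll feel the last 2 mm.

play_rows(commands=[[0, 0, -0.05, 0, 0, 0, 1], [0, 0, -0.05, 0, 0, 0, 1], [0, 0, 0, 0, 0, 0, 1]])

```text
time: 10.25
ee_pos: [0.4835, -0.1726, 0.0525]
eef_rot: [1.0, -0.024, 0.0, 0.0]
ft_force: [-0.3, 0.5, -1.7]
width: 0.0219
```

play_rows(commands=[[0, 0, -0.04, 0, 0, 0, 1], [0, 0, -0.03, 0, 0, 0, 1], [0, 0, 0, 0, 0, 0, 1]])

```text
time: 10.62
ee_pos: [0.4835, -0.1726, 0.0519]
eef_rot: [1.0, -0.025, 0.0, -0.0]
ft_force: [0.0, -0.7, -0.1]
width: 0.0219
```

play_rows(commands=[[0, 0, -0.03, 0, 0, 0, 1], [0, 0, 0, 0, 0, 0, 1], [0, 0, 0, 0, 0, 0, 1]])

```text
time: 11.0
ee_pos: [0.4835, -0.1726, 0.0519]
eef_rot: [1.0, -0.025, 0.0, -0.0]
ft_force: [-2.7, 0.3, 5.6]
width: 0.022
```

The comb is seated: about 7 N of load and no further travel. I'll release it and lift straight up.

play_rows(commands=[[0, 0, 0, 0, 0, 0, 2.4], [0, 0, 0, 0, 0, 0, 3], [0, 0, 0, 0, 0, 0, 4], [0, 0, 0, 0, 0, 0, 4.5], [0, 0, 0, 0, 0, 0, 4.5], [0, 0, 1, 0, 0, 0, 4.5], [0, 0, 2, 0, 0, 0, 4.5], [0, 0, 3, 0, 0, 0, 4.5], [0, 0, 4, 0, 0, 0, 4.5], [0, 0, 4, 0, 0, 0, 4.5], [-2, 3, 2, 0, 0, 0, 4.5], [-2, 5, 0, 0, 0, 0, 4.5], [-2, 5, 0, 0, 0, 0, 4.5], [0, 5, 0, 0, 0, 0, 4.5], [0, 5, 0, 0, 0, 0, 4.5], [0, 5, 0, 0, 0, 0, 4.5], [0, 0, 0, 0, 0, 0, 4.5], [0, 0, 0, 0, 0, 0, 4.5]])

```text
time: 13.25
ee_pos: [0.4236, 0.1065, 0.2119]
eef_rot: [1.0, -0.025, 0.0, 0.0]
ft_force: [0.2, -0.6, -0.5]
width: 0.0452
```

```bash
python3 - <<'E'
from h import *
st(); c=shot("side","pics/s4.png"); d=shot("top","pics/t4.png")
P=np.zeros((560,800,3),np.uint8)
u,v=np.round(proj(c,(.483,-.172,.05))).astype(int)
P[:,:400]=cv2.resize(c["img"][v-70:v+70,u-50:u+50],(400,560),interpolation=cv2.INTER_CUBIC)
P[:280,400:]=cv2.resize(d["img"][185:255,283:383],(400,280),interpolation=cv2.INTER_CUBIC)
P[280:,400:]=cv2.resize(d["img"][50:350,60:489],(400,280))
cv2.imwrite("pics/fin.png",P[:,:,::-1]); print(u,v)
E
```

```text
t 13.25 p [0.4236 0.1065 0.2119] xang -2.84 z [ 4.e-04 -3.e-04 -1.e+00] F [ 0.18 -0.62 -0.48] M [-0.12 -0.    0.01] w 0.0452
266 256
```

View pics/fin.png

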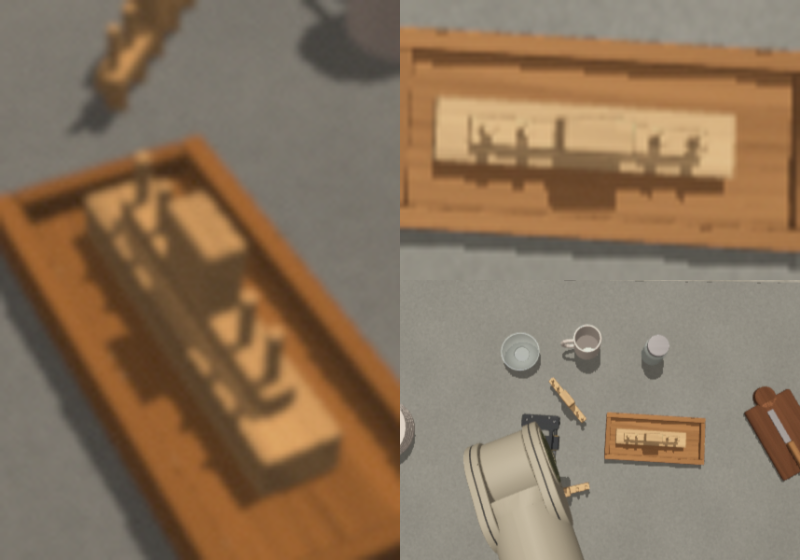

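The comb sits flush and level on the strip, with its spine at crop (470–705,150) in the top view. The gripper is clear of it, and the mug, jar and dish haven't moved. I'll hand the job in.

```bash
python3 -c "
from bench import r
print(r.close_job())"
```

```text
the job is handed in; nothing more can be done
None
```

The comb is back in the rack, fully home and released, and I handed the job in at about 13 s of robot time; no verdict was reported.

- **Picking up:** I took the leftmost of the three combs by its grip block, lifted it about 90 mm and carried it over the strip.
- **Finding the slots:** I located them in the pictures, and the top and side cameras agreed to about 2 mm along the strip and up to 4.5 mm across it. The teeth dropped in at the first try, so no sliding search was needed.
- **Seating:** I lowered the comb in steps of 2 mm or less with almost no load until the spine met the strip. The tool height then matched the expected home height to about 0.1 mm. The last push changed the wrist force by about 6–7 N (limit 30 N), with the comb still held.
- **Last checks:** After release, both cameras show the spine flush, level and parallel on the strip. The mug, jar and dish look unmoved, and the gripper is well clear. I judged these by eye and did not re-measure the comb's final position. No check failed.

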